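# Push the waxed offcut through the sprung flap of the offcut chest

### The job

Clear the red-ended offcut away into the wooden offcut chest: turn the red winged catch on the chest's lid clockwise, about a quarter turn, until its brass paddle is right clear of the steel flap, then push the offcut down through the flap so that it drops inside and the flap snaps fully shut behind it. Leave the catch turned clear of the flap, and leave the other things on the bench where they are.

Things in the scene. Friction and masses are not known exactly. Their poses are not given: they have to be found in the camera images.
- chest: Offcut chest, fixed: wooden box 270 mm (x) by 240 mm (y), lid top 180 mm above the bench; origin at its underside's centre, x from its front (brass plate, towards the robot) to its back, y left, z up. Its right (-y) wall is a raised cheek, 24 mm higher than the lid; its inner face is 40 mm from the catch's axis, 12 mm beyond the wing tips, so fingers turning the wings must not open wide there.
- mouth (a point): Centre of the chest's mouth, an opening 42 mm (x) by 80 mm (y) filled by the flap, in the plane of the lid's top (chest frame 0, 52, 180 mm); axes as the chest's. The lid is 8 mm thick, with a space 166 mm high below it; an upright guide board continues the near edge 70 mm down.
- flap (a joint): Steel flap, yellow stripe along its free edge, 1 mm below the lid's top, hinged on the mouth's far (+x) edge. 0 = shut; grows to 1.45 rad as it swings down inside. Sprung shut: 3 to 4 N at its middle starts it, up to 10 N near its hinge; the offcut's weight does not open it. It clamps a half-inserted offcut to the mouth's near edge until that's top is pushed 35 mm below the lid's top.
- catch (a joint): Winged catch. 0 = its brass bar and paddle point to the chest's +y, over the flap, and block it; grows to 1.65 rad (stop) turned clockwise seen from above, pointing to the chest's +x. Clear of the mouth from 1.15 rad. Stays where left; friction 0.06 N m. Bar 20 mm wide, its paddle 44 mm wide, ending 132 mm from the axis, 4 to 10 mm above the lid.
- catch_grip (a point): Point to grip the catch: on its upright axis (chest frame 0, -68 mm), 30 mm above the lid's top. Turns with the catch: its y axis runs along the wings. The red wings are 56 mm long, 10 mm thick, and reach from 25 to 39 mm above the lid (a narrower 30 mm web goes down to 14 mm).
- offcut_center (a point): Centre of the offcut: a piece of pale wood standing on end on the bench, 18 mm (its x) by 42 mm (its y) by 100 mm tall, its top 8 mm dipped in red wax; about 100 g. z up along its length.
- glue: Bystander, not to be disturbed: white glue bottle with red cap, standing, 42 mm across, 100 mm tall; origin at its underside's centre
- figure: Bystander, not to be disturbed: small turned wooden figure, standing, 44 mm across, 100 mm tall; origin at its underside's centre
- mallet: Bystander, not to be disturbed: carver's wooden mallet lying on its side, 260 mm long, 68 mm thick; origin on the bench below its middle
- gouge: Bystander, not to be disturbed: carving gouge with wooden handle, lying, 200 mm long; origin under its middle
- bench_brush: Bystander, not to be disturbed: bench brush lying on the bench; origin under its middle
- blank: Bystander, not to be disturbed: pale carving blank lying flat, 130 x 70 x 35 mm; origin at its underside's centre
- tin: Bystander, not to be disturbed: open steel cup, 70 mm across, 80 mm tall; origin at its underside's centre

How it is judged:
On the way, in this order (a step that is already met when the one before it is completed fails the run):
1. the catch is turned until its paddle is clear of the flap (1.2 rad or more) (value of joint catch above 1.2 rad), for 0.2 s.
2. the flap is pushed open with the offcut in the mouth (value of joint flap above 0.4 rad and horizontal distance between offcut_center and mouth below 0.06 m), for 0.05 s.
At the end, for the whole second after the job is handed in: The offcut lies at rest inside the chest (its centre within the chest's walls and more than 40 mm below the lid's top), the flap is shut (under 0.06 rad) and the catch still stands clear of it (1.2 rad or more) (z of offcut_center in the frame of chest between 0 and 0.14 m and x of offcut_center in the frame of chest between -0.135 and 0.135 m and y of offcut_center in the frame of chest between -0.12 and 0.12 m and value of joint flap below 0.06 rad and value of joint catch above 1.2 rad and linear speed of offcut below 0.03 m/s); the robot touches nothing.
It fails at once if any of the other loose things on the bench is moved by more than 30 mm (distance of any of glue, figure, mallet, gouge, bench_brush, blank, tin from where it was at the start of the episode above 0.03 m).
It also fails if it takes over 64 s, if anything falls off the work surface, if the arm or the gripper's body presses on something with over 40 N, if the wrist force passes 120 N, or if a joint passes its speed limit or range.

### The arm

A 6-joint arm with a two-finger parallel gripper is mounted at the origin on the work surface. World frame = base frame: x ahead of the robot, y to its left, z up, the work surface at z = 0. Lengths are in m, angles in rad, forces in N, time in s.
With the tool pointing down it reaches from about 0.35 to 0.775 m from the base axis. Payload 7.3 kg.
Tool frame: the origin (TCP) lies at the very end of the fingers, on their centre line; the grasp point (between the pads) lies 19 mm behind it (robot.pinch_z is the distance from the TCP to the grasp point, in m); z points along the fingers, y is the line along which they close (so a half turn about z gives the same grasp; the last joint's range is limited). The gripper opens to 92 mm and grips with 3 to 60 N. Pads are 19 mm wide; open, the fingers measure 130 mm over their backs; the gripper's body (75 mm by 190 mm) begins 47 mm behind the grasp point.
Start: joints at [-1.354, 0.342, 1.524, -0, 1.275, -0.146], TCP at [0.186, -0.491, 0.227] pointing down, gripper open.
Joint ranges: [-2.53, 2.53], [-0.77, 2.02], [0.04, 2.7], [-1, 4.14], [0.28, 2.66], [-3.11, 3.11]. Speed limits (rad/s): [2.57, 2.57, 3.14, 3.14, 3.14, 3.14].

### API

Orientations are given as [roll, pitch, yaw] about the fixed x, y, z axes, in that order (R = Rz(yaw) Ry(pitch) Rx(roll)).
In Python, from cell import robot gives the robot as it stands.
- The arm moves only by the tool move_arm, never from a script. Its argument "motion" is a list of rows, each a list of 6 numbers: the shift along the tool's x, y, z in units of 0.1 m (1.0 is 0.1 m), then the turn, a rotation vector about the tool's x, y, z in units of pi rad (1.0 is pi rad). In form: [[dx, dy, dz, rx, ry, rz], ...]. A call has 1 to 12 rows; each row is the pose to reach, as a shift and turn from the pose commanded when the call began, along the tool's axes at that moment, turning the shorter way round; what a row does not reach only later rows make up. A row lasts 1/8 s, in which the tool goes at most 62.5 mm and 10.7 degrees, less where a joint would pass 70% of its speed; a pose out of reach is approached as far as the arm can. A call with a number of a shift or a turn outside -1 to 1 is refused whole. A call with a gripper value outside its range is refused whole. "fingers" is the opening, from -1 (shut) to 1 (fully open), set as the call begins (left out, the last holds). The fingers move at their own pace and stop on an object; "newtons" is the grip in N (left out, the last holds). Time passes only in rows, so rows that repeat a pose let the fingers close. It gives the time, the measured TCP pose, the force, the opening and the grip force at its end, in the units of the state.
- robot.observe(): the state, without advancing time (a new reading comes with each control period).
- robot.read_camera(name): name is "side" or "top" or "wrist"; returns a dict with "image" (384x512x3 uint8, red, green, blue), "range_z" (384x512 float32, m along the optical axis (not along the pixel's ray), 0 where there is no reading), "vfov" (degrees; the focal length in pixels is half the picture's height over the tangent of half this angle, whatever the lens; pixels are square), "cx", "cy" (the principal point, pixels), "extrinsics" (4x4, takes a point from camera to world coordinates); the wrist camera has in their place "hand_eye" (4x4, takes a point from camera to tool coordinates, whose origin is the TCP and whose axes are the flange's). Camera axes: x right, y up, looking along -z (the intrinsics and any distortion apply to the point x, -y, -z); pixel columns grow to the right and rows downward; lengths in m; the calibration is good to about 2 mm. A picture is of the moment at which its call begins: read the wrist's pose just before it.
- robot.hand_in(): hands the job in; it is judged then, once.
The state is a dict: "time": time; "qpos": joint angles; "qvel": joint speeds; "joint_efforts": joint torques, N m; "tool_pos": TCP position; "tool_rot": TCP orientation; "contact_force": force on the tool from outside, world axes, zero at the start; "torque": the same for the moment, N m; "opening": finger opening in m; "grip_force": force on a finger pad.
Only numpy, scipy, OpenCV 4.12 (cv2) and the standard library are available. Lean on these libraries where they do the work, as an engineer would, in place of code of your own. Each camera call takes 0.05 s, during which the arm holds its last target. There are 200 camera calls.

## Working session

There is one attempt and no reset: what is moved stays moved. The work goes in short steps, Python scripts to look and compute and a tool call to move; the robot and the scene stay as the last step left them, time stands still between calls to the robot, and variables do not carry over. Pictures are saved under pics/ and viewed, at most 10 in all, crops included, and the job is handed in when it is done.

Besides the shell and the picture viewer there is one more tool, called after ">>>" as a command line: name --pt "numbers of a row" for each row, then --argument value for the rest. move_arm: Moves the arm, as the interface text tells. Shifts and turns lie within -1 to 1; 1 stands for 0.1 m of shift or pi rad of turn. Its arguments: {"type":"object","properties":{"motion":{"type":"array"},"fingers":{"type":"number"},"newtons":{"type":"number"}},"required":["motion"]}

```bash
mkdir -p pics; ls; cat > h.py <<'E'
import numpy as np, cv2
from cell import robot
from scipy.spatial.transform import Rotation as R
def cam(n):
    s=robot.observe(); c=robot.read_camera(n)
    if 'hand_eye' in c:
        T=np.eye(4); T[:3,:3]=R.from_euler('xyz',s['tool_rot']).as_matrix(); T[:3,3]=s['tool_pos']
        c['extrinsics']=T@c['hand_eye']
    np.savez(f'{n}.npz',**c); return c
def cloud(c):
    h,w=c['range_z'].shape; f=h/2/np.tan(np.radians(float(c['vfov']))/2)
    u,v=np.meshgrid(np.arange(w),np.arange(h)); z=c['range_z']
    P=np.stack([(u-c['cx'])/f*z,-(v-c['cy'])/f*z,-z],-1)
    return P@c['extrinsics'][:3,:3].T+c['extrinsics'][:3,3]
E
python3 - <<'E'
from h import *
ims=[]
for n in ['top','side']:
    c=cam(n); cv2.imwrite(f'pics/{n}0.png',cv2.resize(c['image'][:,:,::-1],(800,600))); print({k:(v if np.size(v)<20 else np.shape(v)) for k,v in c.items()})
print(robot.observe())
E
```

```text
pics
{'image': (384, 512, 3), 'range_z': (384, 512), 'vfov': 52.54799801361455, 'cx': 257.9627839265056, 'cy': 188.93027582652502, 'extrinsics': array([[-0.02493356,  0.98980609, -0.14022206,  0.36246518],
       [-0.99945931, -0.02167402,  0.0247251 ,  0.05108303],
       [ 0.02143388,  0.14076273,  0.98981132,  1.36770163],
       [ 0.        ,  0.        ,  0.        ,  1.        ]])}
{'image': (384, 512, 3), 'range_z': (384, 512), 'vfov': 44.2634933223043, 'cx': 248.71247917272504, 'cy': 186.33783756836152, 'extrinsics': array([[ 0.99197651,  0.06137713, -0.11052352,  0.35909569],
       [-0.12490857,  0.61071356, -0.78193785, -1.28070531],
       [ 0.01950512,  0.78946931,  0.61348004,  1.15041904],
       [ 0.        ,  0.        ,  0.        ,  1.        ]])}
{'time': 0.1, 'qpos': array([-1.35399859e+00,  3.42635903e-01,  1.52490253e+00, -1.76394185e-05,
        1.27539377e+00, -1.45988638e-01]), 'qvel': array([ 0.00073982, -0.00178193, -0.00246615, -0.0009019 ,  0.00104018,
        0.00038728]), 'joint_efforts': array([ 1.57555965e-03, -4.32004416e+01, -2.44694871e+01,  7.18942448e-02,
        5.26432588e-02, -2.73956039e-05]), 'tool_pos': array([ 0.1862568 , -0.49047163,  0.22612997]), 'tool_rot': array([-3.14026489e+00, -1.78176679e-04,  3.62791408e-01]), 'contact_force': array([-0.87726872,  0.68563018, -1.02276904]), 'torque': array([-0.01407374,  0.02398678, -0.07868408]), 'grip_force': 0.0, 'opening': 0.09167745401157859}
```

View pics/top0.png

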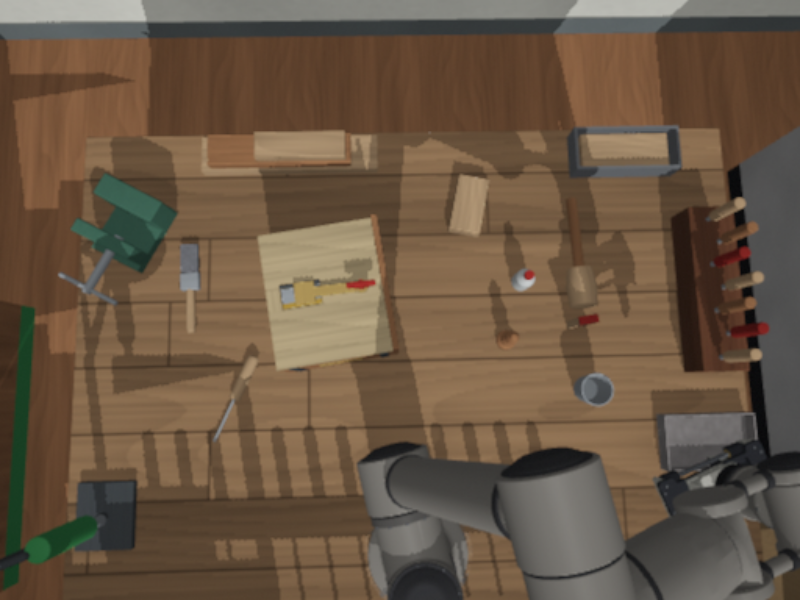

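View pics/side0.png

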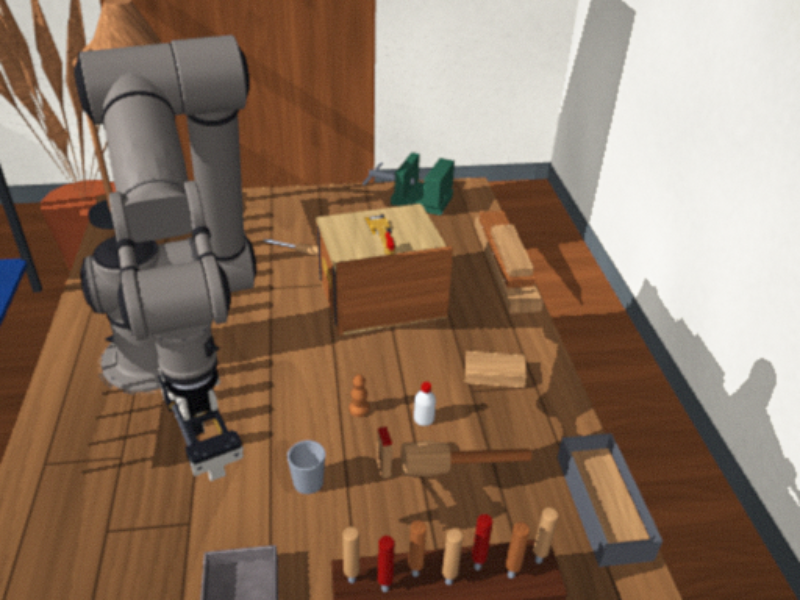

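The top view shows the catch's red wings at about (360,285), the flap/paddle at (300,293), and the offcut's red end at (588,320), right beside the mallet head at (583,290). The side view shows the same layout, with the offcut at (384,450).

```bash
python3 - <<'E'
from h import *
c=dict(np.load('top.npz')); P=cloud(c); im=c['image'].astype(int)
hsv=cv2.cvtColor(c['image'],cv2.COLOR_RGB2HSV)
red=((hsv[...,0]<6)|(hsv[...,0]>174))&(hsv[...,1]>170)&(hsv[...,2]>60)
n,l,st,ce=cv2.connectedComponentsWithStats(red.astype(np.uint8))
for i in range(1,n):
    if st[i,4]>8:
        Q=P[l==i]; m=np.median(Q,0); r=cv2.minAreaRect((Q[:,:2]*1000).astype(np.float32)); print(ce[i]*1.5625,st[i,4],m.round(4),r)
# lid plane
m=(abs(P[...,2]-.18)<.008)&(P[...,1]>0.0)&(P[...,1]<.6)&(P[...,0]>.3)
Q=P[m]; print('lid',len(Q),np.median(Q,0),cv2.minAreaRect((Q[:,:2]*1000).astype(np.float32)))
def show(n,P,u0,u1,v0,v1,lo,hi):
    Q=P[int(v0/1.5625):int(v1/1.5625),int(u0/1.5625):int(u1/1.5625)].reshape(-1,3);Q=Q[(Q[:,2]>lo)&(Q[:,2]<hi)]
    print(n,len(Q),Q.min(0).round(3),Q.max(0).round(3),np.median(Q,0).round(3))
show('mallethead',P,560,600,255,308,.03,.09)
show('cup',P,570,620,370,410,.05,.12); show('glue',P,505,540,262,295,.05,.12); show('fig',P,495,520,325,355,.05,.12)
show('cheek',P,365,400,210,360,.19,.215)
im=c['image'][:,:,::-1]
a=cv2.resize(im[130:245,160:260],(500,575),interpolation=cv2.INTER_CUBIC);b=cv2.resize(im[160:260,310:350+10],(230,575),interpolation=cv2.INTER_CUBIC)
cv2.imwrite('pics/crop1.png',np.hstack([a,b]))
E
```

```text
[732.03125    256.33333333] 150 [ 0.5951 -0.6407  0.1831] ((572.6035766601562, -572.2808227539062), (23.104446411132812, 1315.457275390625), 17.622940063476562)
[528.359375 274.375   ] 20 [ 0.5811 -0.2476  0.1005] ((472.17340087890625, -104.090087890625), (12.425674438476562, 379.8736572265625), 37.133995056152344)
[359.51967593 283.50694444] 54 [0.5505 0.1053 0.2193] ((549.332275390625, 103.79988861083984), (50.652339935302734, 9.200943946838379), 89.18939208984375)
[587.97831633 318.97321429] 49 [ 0.4832 -0.3699  0.1017] ((482.7157287597656, -369.42242431640625), (13.52042293548584, 38.406986236572266), 7.629880905151367)
[748.41680464 330.06001656] 151 [ 0.4465 -0.6593  0.1809] ((464.1078796386719, -928.120361328125), (20.256515502929688, 548.2537841796875), 3.666247606277466)
lid 6031 [0.53170031 0.17854177 0.18106864] ((541.7379150390625, 174.0072021484375), (273.3614807128906, 238.67578125), 8.49354076385498)
mallethead 532 [ 0.516 -0.407  0.03 ] [ 0.636 -0.345  0.074] [ 0.562 -0.37   0.059]
cup 186 [ 0.304 -0.417  0.05 ] [ 0.372 -0.349  0.086] [ 0.338 -0.395  0.075]
glue 122 [ 0.563 -0.266  0.05 ] [ 0.603 -0.227  0.103] [ 0.579 -0.242  0.071]
fig 87 [ 0.437 -0.221  0.051] [ 0.468 -0.192  0.103] [ 0.451 -0.203  0.088]
cheek 360 [0.425 0.036 0.191] [0.691 0.098 0.214] [0.552 0.06  0.205]
```

View pics/crop1.png

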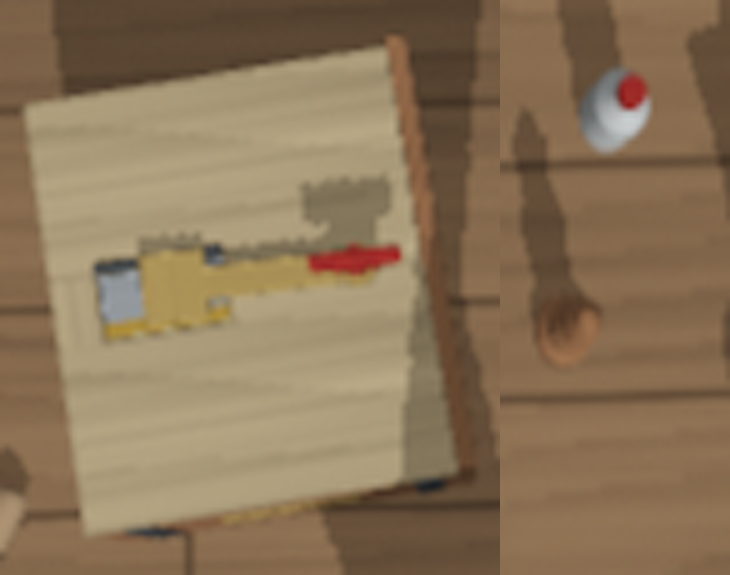

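The crop confirms that chest +x leans left in the image (yaw ≈ +8.5°), and the catch points along chest +y over the flap. Next I'll travel above the catch.

>>> move_arm --pt "0.46 -0.36 -0.5 0 0 0" --pt "0.92 -0.71 -0.9 0 0 0" --pt "0.92 -0.71 -0.9 0 0 0" --fingers 0.0

```text
time: 0.48
tool_pos: [0.2483, -0.3904, 0.3188]
tool_rot: [3.139, -0.0, 0.365]
contact_force: [0.2, -0.0, -0.8]
opening: 0.0667
grip_force: 0.0
```

>>> move_arm --pt "0.46 -0.36 0 0 0 0" --pt "0.92 -0.71 0 0 0 0" --pt "0.92 -0.71 0 0 0 0"

```text
time: 0.85
tool_pos: [0.3092, -0.2901, 0.3163]
tool_rot: [-3.141, -0.0, 0.368]
contact_force: [0.1, -0.0, -0.0]
opening: 0.0461
grip_force: 0.0
```

>>> move_arm --pt "0.46 -0.36 0 0 0 0" --pt "0.92 -0.71 0 0 0 0" --pt "0.92 -0.71 0 0 0 0"

```text
time: 1.23
tool_pos: [0.3698, -0.1919, 0.3162]
tool_rot: [-3.141, 0.0, 0.368]
contact_force: [-0.6, -0.2, 0.3]
opening: 0.046
grip_force: 0.0
```

>>> move_arm --pt "0.46 -0.36 0 0 0 0" --pt "0.92 -0.71 0 0 0 0" --pt "0.92 -0.71 0 0 0 0"

```text
time: 1.6
tool_pos: [0.4306, -0.0937, 0.3159]
tool_rot: [-3.141, 0.001, 0.367]
contact_force: [-0.1, -1.7, -0.0]
opening: 0.046
grip_force: 0.0
```

>>> move_arm --pt "0.46 -0.36 0 0 0 0" --pt "0.92 -0.71 0 0 0 0" --pt "0.92 -0.71 0 0 0 0"

```text
time: 1.98
tool_pos: [0.4915, 0.0045, 0.3157]
tool_rot: [-3.141, 0.001, 0.365]
contact_force: [0.1, -0.3, -0.0]
opening: 0.0458
grip_force: 0.0
```

>>> move_arm --pt "0.46 -0.36 0 0 0 -0.055" --pt "0.92 -0.73 0 0 0 -0.11" --pt "0.92 -0.73 0 0 0 -0.165" --pt "0.92 -0.73 0 0 0 -0.22" --pt "0.92 -0.73 0 0 0 -0.275" --pt "0.92 -0.73 0 0 0 -0.33" --pt "0.92 -0.73 0 0 0 -0.385" --pt "0.92 -0.73 0 0 0 -0.431" --pt "0.92 -0.73 0 0 0 -0.431" --pt "0.92 -0.73 0 0 0 -0.431"

```text
time: 3.22
tool_pos: [0.5507, 0.1035, 0.3165]
tool_rot: [-3.141, 0.001, 1.712]
contact_force: [0.2, -0.2, 0.8]
opening: 0.0456
grip_force: 0.0
```

```bash
python3 - <<'E'
from h import *
c=cam('wrist'); P=cloud(c); s=robot.observe(); print(s['tool_pos'],s['tool_rot'],s['qpos'])
hsv=cv2.cvtColor(c['image'],cv2.COLOR_RGB2HSV)
red=((hsv[...,0]<6)|(hsv[...,0]>174))&(hsv[...,1]>150)&(hsv[...,2]>60)&(P[...,2]>.21)&(P[...,2]<.23)
Q=P[red]; print('wing',len(Q),np.median(Q,0),cv2.minAreaRect((Q[:,:2]*1000).astype(np.float32)))
m=(abs(P[...,2]-.18)<.004)
Q=P[m]; print('lid',len(Q),np.median(Q,0))
cv2.imwrite('pics/w1.png',c['image'][:,:,::-1])
E
```

```text
[0.55062672 0.10393744 0.31652621] [-3.14119991e+00  4.21184769e-04  1.71317861e+00] [ 5.00587105e-02  3.59120446e-01  1.25315370e+00 -4.55984376e-04
  1.52967075e+00 -9.23046576e-02]
wing 579 [0.55230752 0.10496455 0.21861491] ((552.8414306640625, 103.12188720703125), (13.257384300231934, 56.09557342529297), 8.508671760559082)
lid 55765 [0.53461091 0.1843728  0.17982791]
```

View pics/w1.png

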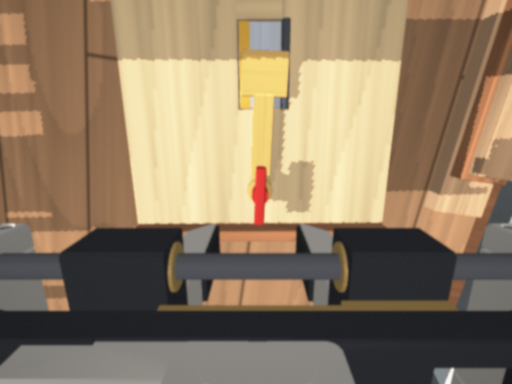

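Wings are at (260,195), with the mouth at rows 20–108 and columns 238–290. I'm lowering onto the wings and gripping.

>>> move_arm --pt "0 0.015 0.4 0 0 0" --pt "0 0.015 0.8 0 0 0" --pt "0 0.015 1.0 0 0 0" --pt "0 0.015 1.0 0 0 0"

```text
time: 3.78
tool_pos: [0.5512, 0.105, 0.2152]
tool_rot: [-3.138, -0.0, 1.716]
contact_force: [-0.2, 0.9, 1.0]
opening: 0.0457
grip_force: 0.0
```

>>> move_arm --pt "0 0 0.1 0 0 0" --pt "0 0 0.2 0 0 0" --pt "0 0 0.2 0 0 0"

```text
time: 4.15
tool_pos: [0.5516, 0.1054, 0.1961]
tool_rot: [-3.14, 0.0, 1.717]
contact_force: [-0.8, 0.6, 0.8]
opening: 0.0461
grip_force: 0.0
```

>>> move_arm --pt "0 0 0 0 0 0" --pt "0 0 0 0 0 0" --pt "0 0 0 0 0 0" --pt "0 0 0 0 0 0" --fingers -1 --newtons 20

```text
time: 4.65
tool_pos: [0.5524, 0.1055, 0.1969]
tool_rot: [3.14, 0.0, 1.717]
contact_force: [10.8, 3.1, -2.9]
opening: 0.0107
grip_force: 5.9
```

>>> move_arm --pt "0 0.01 0 0 0 0.045" --pt "0 0.01 0 0 0 0.09" --pt "0 0.01 0 0 0 0.135" --pt "0 0.01 0 0 0 0.18" --pt "0 0.01 0 0 0 0.225" --pt "0 0.01 0 0 0 0.27" --pt "0 0.01 0 0 0 0.315" --pt "0 0.01 0 0 0 0.36" --pt "0 0.01 0 0 0 0.405" --pt "0 0.01 0 0 0 0.44" --pt "0 0.01 0 0 0 0.465" --pt "0 0.01 0 0 0 0.465"

```text
time: 6.15
tool_pos: [0.5547, 0.1041, 0.1969]
tool_rot: [3.138, -0.003, 0.254]
contact_force: [5.1, -5.7, -2.3]
opening: 0.0099
grip_force: 20.0
```

>>> move_arm --pt "0 0 0 0 0 0" --pt "0 0 0 0 0 0"

```text
time: 6.4
tool_pos: [0.5547, 0.1041, 0.1969]
tool_rot: [3.138, -0.003, 0.255]
contact_force: [4.8, -6.0, -2.4]
opening: 0.0099
grip_force: 20.0
```

>>> move_arm --pt "0 0 0 0 0 0" --pt "0 0 0 0 0 0" --pt "0 0 0 0 0 0" --fingers -0.45

```text
time: 6.78
tool_pos: [0.5528, 0.1057, 0.1967]
tool_rot: [-3.141, 0.0, 0.256]
contact_force: [-0.2, -0.4, 0.7]
opening: 0.025
grip_force: 0.0
```

>>> move_arm --pt "0 0 -0.3 0 0 0" --pt "0 0 -0.8 0 0 0" --pt "0 0 -1.0 0 0 0" --pt "0 0 -1.0 0 0 0"

```text
time: 7.28
tool_pos: [0.5535, 0.1058, 0.2982]
tool_rot: [3.141, -0.004, 0.256]
contact_force: [-0.4, 0.0, 0.4]
opening: 0.0251
grip_force: 0.0
```

```bash
python3 - <<'E'
from h import *
c=cam('wrist'); P=cloud(c); s=robot.observe(); print(s['tool_pos'],s['tool_rot'],s['qpos'])
hsv=cv2.cvtColor(c['image'],cv2.COLOR_RGB2HSV)
red=((hsv[...,0]<6)|(hsv[...,0]>174))&(hsv[...,1]>150)&(hsv[...,2]>60)&(P[...,2]>.205)&(P[...,2]<.23)
Q=P[red]; print('wing',len(Q),np.median(Q,0),cv2.minAreaRect((Q[:,:2]*1000).astype(np.float32)))
cv2.imwrite('pics/w2.png',c['image'][:,:,::-1])
E
```

```text
[0.55286575 0.10570873 0.29654145] [ 3.14150229e+00 -3.37325235e-04  2.56189038e-01] [ 5.27823165e-02  3.71140907e-01  1.28853976e+00 -2.04398127e-05
  1.48156336e+00  1.36739144e+00]
wing 671 [0.55422062 0.10393325 0.21863064] ((553.188232421875, 103.6859359741211), (54.02755355834961, 13.27582836151123), 14.685606956481934)
```

View pics/w2.png

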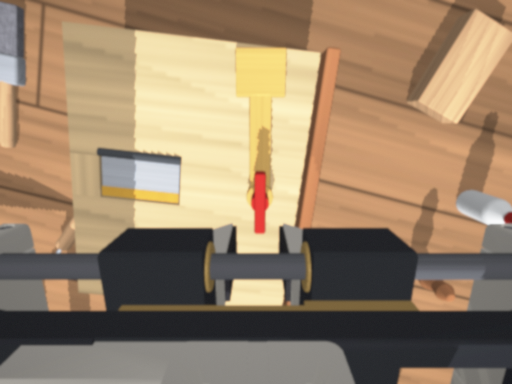

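Catch is now at about 1.46 rad and its paddle points to chest +x, clear of the flap. The mouth is fully visible, centred near (140,177). Next is the offcut.

>>> move_arm --pt "-0.19 0.44 0 0 0 0" --pt "-0.38 0.88 0 0 0 0" --pt "-0.38 0.88 0 0 0 0" --fingers 0.6

```text
time: 7.7
tool_pos: [0.5375, 0.0084, 0.2949]
tool_rot: [-3.141, 0.003, 0.252]
contact_force: [-0.0, 0.9, -0.4]
opening: 0.0508
grip_force: 0.0
```

>>> move_arm --pt "-0.19 0.44 0 0 0 0" --pt "-0.38 0.88 0 0 0 0" --pt "-0.38 0.88 0 0 0 0"

```text
time: 8.07
tool_pos: [0.5235, -0.0855, 0.2953]
tool_rot: [-3.141, 0.002, 0.253]
contact_force: [0.4, 0.7, 0.4]
opening: 0.0729
grip_force: 0.0
```

>>> move_arm --pt "-0.19 0.44 0 0 0 0" --pt "-0.38 0.88 0 0 0 0" --pt "-0.38 0.88 0 0 0 0"

```text
time: 8.45
tool_pos: [0.5094, -0.1796, 0.2955]
tool_rot: [-3.14, 0.001, 0.253]
contact_force: [0.4, 0.9, -0.0]
opening: 0.0731
grip_force: 0.0
```

>>> move_arm --pt "-0.19 0.44 0 0 0 0" --pt "-0.38 0.88 0 0 0 0" --pt "-0.38 0.88 0 0 0 0"

```text
time: 8.82
tool_pos: [0.4952, -0.2739, 0.2956]
tool_rot: [-3.14, 0.001, 0.254]
contact_force: [-0.4, -0.1, -0.8]
opening: 0.0735
grip_force: 0.0
```

>>> move_arm --pt "-0.19 0.44 0 0 0 0.02" --pt "-0.38 0.88 0 0 0 0.039" --pt "-0.38 0.88 0 0 0 0.039" --pt "-0.38 0.88 0 0 0 0.039" --pt "-0.38 0.88 0 0 0 0.039"

```text
time: 9.45
tool_pos: [0.4815, -0.3662, 0.2969]
tool_rot: [-3.141, -0.0, 0.136]
contact_force: [-0.0, -0.1, 0.5]
opening: 0.0733
grip_force: 0.0
```

```bash
python3 - <<'E'
from h import *
c=dict(np.load('wrist.npz')); P=cloud(c); print('mouth',[P[v,u].round(4) for u,v in [(98,150),(181,158),(179,203),(100,196)]])
E=c['extrinsics'];f=192/np.tan(np.radians(float(c['vfov']))/2)
for u,v in [(98,149),(181,157),(180,204),(100,197),(140,177)]:
    d=E[:3,:3]@np.array([(u-c['cx'])/f,-(v-c['cy'])/f,-1]); print((E[:3,3]+d*(.18-E[2,3])/d[2]).round(4))
c=cam('wrist'); P=cloud(c); s=robot.observe(); print(s['tool_pos'],s['tool_rot'],s['qpos'])
hsv=cv2.cvtColor(c['image'],cv2.COLOR_RGB2HSV)
red=((hsv[...,0]<6)|(hsv[...,0]>174))&(hsv[...,1]>150)&(hsv[...,2]>60)&(P[...,2]>.094)&(P[...,2]<.11)
n,l,st,ce=cv2.connectedComponentsWithStats(red.astype(np.uint8))
for i in range(1,n):
    if st[i,4]>30: Q=P[l==i]; print('off',ce[i],len(Q),np.median(Q,0),cv2.minAreaRect((Q[:,:2]*1000).astype(np.float32)))
cv2.imwrite('pics/w3.png',c['image'][:,:,::-1])
E
```

```text
mouth [array([0.556 , 0.2627, 0.1854]), array([0.5673, 0.1865, 0.1791]), array([0.5191, 0.1814, 0.1723]), array([0.5085, 0.2588, 0.179 ])]
[0.5556 0.2656 0.18  ]
[0.5684 0.1865 0.18  ]
[0.5211 0.1786 0.18  ]
[0.5078 0.2582 0.18  ]
[0.5385 0.2222 0.18  ]
[ 0.48135102 -0.36646207  0.29702206] [-3.14152427e+00 -3.85183408e-04  1.35734393e-01] [-7.77514825e-01  4.55623233e-01  1.15706830e+00  3.46971272e-04
  1.52871983e+00  6.57532532e-01]
off [171.95867769  77.86363636] 242 [ 0.58318896 -0.25171256  0.09982302] ((583.4922485351562, -251.37203979492188), (19.900188446044922, 16.737499237060547), 72.70281982421875)
off [261.44671202 173.4829932 ] 441 [ 0.4854902  -0.37078688  0.09980499] ((485.2076110839844, -371.0135803222656), (17.17403221130371, 39.71525192260742), 7.866048812866211)
```

View pics/w3.png

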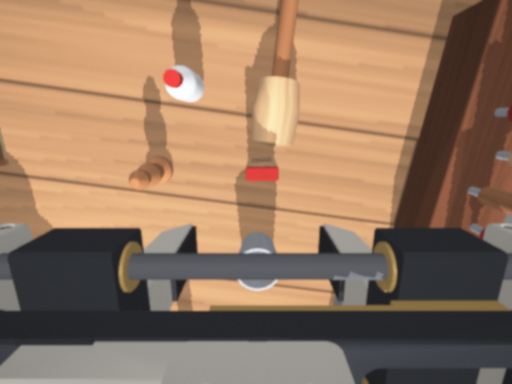

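The offcut's red top is at (261,173), with free space on both sides for the fingers. The mallet is ahead at (277,110) and the figure well to the left. I'm descending and gripping across the 42 mm.

>>> move_arm --pt "0.03 0.05 0.5 0 0 0" --pt "0.03 0.05 1.0 0 0 0" --pt "0.03 0.05 1.0 0 0 0"

```text
time: 9.88
tool_pos: [0.483, -0.3703, 0.1934]
tool_rot: [-3.135, 0.005, 0.135]
contact_force: [-1.1, 0.2, 0.3]
opening: 0.0736
grip_force: 0.0
```

>>> move_arm --pt "0 0 0.3 0 0 0" --pt "0 0 0.7 0 0 0" --pt "0 0 1.0 0 0 0" --pt "0 0 1.0 0 0 0"

```text
time: 10.38
tool_pos: [0.4844, -0.3724, 0.0971]
tool_rot: [-3.141, 0.001, 0.134]
contact_force: [-0.0, 0.6, 0.4]
opening: 0.0733
grip_force: 0.0
```

>>> move_arm --pt "0 0 0.1 0 0 0" --pt "0 0 0.27 0 0 0" --pt "0 0 0.27 0 0 0" --pt "0 0 0.27 0 0 0"

```text
time: 10.88
tool_pos: [0.4844, -0.3729, 0.07]
tool_rot: [3.141, -0.0, 0.133]
contact_force: [0.7, -1.0, -0.4]
opening: 0.0736
grip_force: 0.0
```

>>> move_arm --pt "0 0 0 0 0 0" --pt "0 0 0 0 0 0" --pt "0 0 0 0 0 0" --pt "0 0 0 0 0 0" --pt "0 0 0 0 0 0" --fingers -1 --newtons 40

```text
time: 11.5
tool_pos: [0.4843, -0.3727, 0.0698]
tool_rot: [3.142, -0.0, 0.133]
contact_force: [-0.0, 0.2, 0.5]
opening: 0.0415
grip_force: 39.7
```

>>> move_arm --pt "0 0 -0.3 0 0 0" --pt "0 0 -0.7 0 0 0" --pt "0 0 -1.0 0 0 0" --pt "0 0 -1.0 0 0 0"

```text
time: 12.0
tool_pos: [0.4852, -0.3737, 0.1721]
tool_rot: [3.137, -0.003, 0.133]
contact_force: [-0.1, 0.0, -0.9]
opening: 0.0418
grip_force: 39.7
```

>>> move_arm --pt "0 0 -0.5 0 0 0" --pt "0.1 -0.49 -1.0 0 0 0" --pt "0.21 -0.97 -1.0 0 0 0" --pt "0.21 -0.97 -1.0 0 0 0"

```text
time: 12.5
tool_pos: [0.4923, -0.2705, 0.2694]
tool_rot: [-3.14, 0.0, 0.137]
contact_force: [0.4, -0.5, -1.7]
opening: 0.0417
grip_force: 39.7
```

>>> move_arm --pt "0.1 -0.49 -0.5 0 0 0" --pt "0.21 -0.97 -0.5 0 0 0" --pt "0.21 -0.97 -0.5 0 0 0"

```text
time: 12.88
tool_pos: [0.5002, -0.1725, 0.3192]
tool_rot: [-3.141, 0.0, 0.137]
contact_force: [-0.0, 0.1, -1.5]
opening: 0.0416
grip_force: 39.7
```

>>> move_arm --pt "0.1 -0.49 0 0 0 0" --pt "0.21 -0.97 0 0 0 0" --pt "0.21 -0.97 0 0 0 0"

```text
time: 13.25
tool_pos: [0.5078, -0.0745, 0.3181]
tool_rot: [-3.14, 0.003, 0.137]
contact_force: [1.2, 0.0, -2.2]
opening: 0.0419
grip_force: 39.7
```

>>> move_arm --pt "0.1 -0.49 0 0 0 0" --pt "0.21 -0.97 0 0 0 0" --pt "0.21 -0.97 0 0 0 0"

```text
time: 13.62
tool_pos: [0.5161, 0.0238, 0.3183]
tool_rot: [-3.141, 0.002, 0.136]
contact_force: [-0.5, 0.5, -0.9]
opening: 0.042
grip_force: 39.7
```

>>> move_arm --pt "0.1 -0.49 0 0 0 0" --pt "0.21 -0.97 0 0 0 0" --pt "0.21 -0.97 0 0 0 0"

```text
time: 14.0
tool_pos: [0.5242, 0.1223, 0.3183]
tool_rot: [3.141, 0.002, 0.136]
contact_force: [-0.7, -1.0, -1.0]
opening: 0.0419
grip_force: 39.7
```

>>> move_arm --pt "0.1 -0.49 0 0 0 0" --pt "0.21 -0.97 0 0 0 -0.005" --pt "0.21 -0.97 0 0 0 -0.005" --pt "0.21 -0.97 0 0 0 -0.005" --pt "0.21 -0.97 0 0 0 -0.005"

```text
time: 14.62
tool_pos: [0.5321, 0.2188, 0.3195]
tool_rot: [3.141, 0.0, 0.147]
contact_force: [-1.1, -0.2, -0.8]
opening: 0.0418
grip_force: 39.7
```

```bash
python3 - <<'E'
from h import *
c=cam('wrist'); P=cloud(c); s=robot.observe(); print(s['tool_pos'],s['tool_rot'],s['qpos'])
E=c['extrinsics'];f=192/np.tan(np.radians(float(c['vfov']))/2)
# expected mouth corners projected
ch=.1484; M=np.array([.536,.223,.18]); X=np.array([np.cos(ch),np.sin(ch),0]);Y=np.array([-np.sin(ch),np.cos(ch),0])
im=c['image'][:,:,::-1].copy()
pts=[]
for a,b in [(21,40),(21,-40),(-21,-40),(-21,40)]:
    p=M+X*a/1e3+Y*b/1e3; q=E[:3,:3].T@(p-E[:3,3]); pts.append([c['cx']+f*q[0]/-q[2],c['cy']-f*q[1]/-q[2]])
print(np.round(pts))
cv2.polylines(im,[np.int32(np.round(pts))],True,(255,0,255),1)
cv2.imwrite('pics/w4.png',im)
E
```

```text
[0.53204867 0.21903307 0.31968014] [3.14102675e+00 1.10590034e-04 1.46889174e-01] [ 2.57663012e-01  3.88388244e-01  1.20123348e+00 -5.50300487e-04
  1.55214341e+00  1.68158044e+00]
[[216. 163.]
 [292. 163.]
 [290. 201.]
 [217. 201.]]
```

View pics/w4.png

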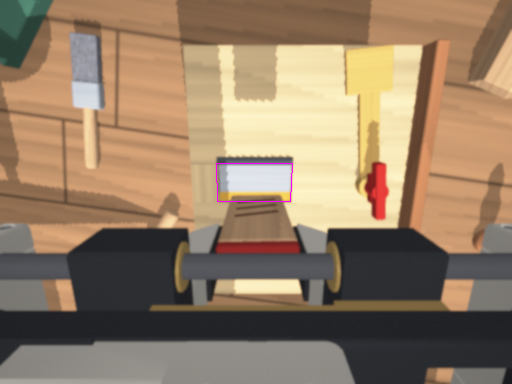

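The predicted mouth outline matches the flap, apart from the dark hinge strip above row 163, and the yellow stripe is at row ~198. The offcut hangs straight above it. I'm nudging it slightly and pushing in.

>>> move_arm --pt "-0.02 -0.03 0.2 0 0 0" --pt "-0.02 -0.03 0.4 0 0 0" --pt "-0.02 -0.03 0.6 0 0 0" --pt "-0.02 -0.03 0.6 0 0 0" --pt "-0.02 -0.03 0.7 0 0 0" --pt "-0.02 -0.03 0.75 0 0 0" --pt "-0.02 -0.03 0.8 0 0 0" --pt "-0.02 -0.03 0.8 0 0 0"

```text
time: 15.68
tool_pos: [0.5292, 0.2235, 0.2399]
tool_rot: [3.141, -0.0, 0.149]
contact_force: [0.0, -0.8, 3.2]
opening: 0.0417
grip_force: 39.7
```

>>> move_arm --pt "0 0 0.1 0 0 0" --pt "0 0 0.2 0 0 0" --pt "0 0 0.3 0 0 0" --pt "0 0 0.4 0 0 0" --pt "0 0 0.5 0 0 0" --pt "0 0 0.54 0 0 0" --pt "0 0 0.54 0 0 0" --pt "0 0 0.54 0 0 0"

```text
time: 16.68
tool_pos: [0.5287, 0.2234, 0.1854]
tool_rot: [3.141, 0.001, 0.149]
contact_force: [-3.9, -1.2, -3.3]
opening: 0.0421
grip_force: 39.7
```

>>> move_arm --pt "0 0 0 0 0 0" --pt "0 0 0 0 0 0" --pt "0 0 0 0 0 0" --fingers 0.4

```text
time: 17.05
tool_pos: [0.5299, 0.2236, 0.1863]
tool_rot: [-3.142, -0.002, 0.149]
contact_force: [-0.2, 0.4, 0.7]
opening: 0.0631
grip_force: 0.0
```

>>> move_arm --pt "0 0 -0.3 0 0 0" --pt "0 0 -0.7 0 0 0" --pt "0 0 -1.0 0 0 0" --pt "0 0 -1.0 0 0 0"

```text
time: 17.55
tool_pos: [0.5305, 0.2238, 0.2885]
tool_rot: [-3.141, -0.006, 0.149]
contact_force: [-0.3, -0.4, 1.3]
opening: 0.0641
grip_force: 0.0
```

>>> move_arm --pt "0 0 0 0 0 0" --pt "0 0 0 0 0 0" --pt "0 0 0 0 0 0" --pt "0 0 0 0 0 0" --pt "0 0 0 0 0 0" --fingers -1 --newtons 10

```text
time: 18.18
tool_pos: [0.5292, 0.2235, 0.2855]
tool_rot: [3.141, 0.0, 0.149]
contact_force: [-0.6, 0.2, -0.5]
opening: 0.0186
grip_force: 0.0
```

```bash
python3 - <<'E'
from h import *
c=cam('wrist'); P=cloud(c); s=robot.observe(); print(s['tool_pos'],s['tool_rot'],s['opening'])
hsv=cv2.cvtColor(c['image'],cv2.COLOR_RGB2HSV)
red=((hsv[...,0]<6)|(hsv[...,0]>174))&(hsv[...,1]>150)&(hsv[...,2]>50)&(P[...,2]>.15)&(P[...,2]<.24)
n,l,st,ce=cv2.connectedComponentsWithStats(red.astype(np.uint8))
for i in range(1,n):
    if st[i,4]>30: Q=P[l==i]; print(ce[i],len(Q),np.median(Q,0),cv2.minAreaRect((Q[:,:2]*1000).astype(np.float32)))
cv2.imwrite('pics/w5.png',c['image'][:,:,::-1])
E
```

```text
[0.5292559  0.22347418 0.28559286] [3.14147376e+00 9.56105244e-05 1.49127169e-01] 0.014867811802177552
[399.86553945 197.19404187] 1242 [0.55409022 0.10682402 0.21782135] ((552.8692626953125, 104.38269805908203), (54.50094985961914, 15.241545677185059), 21.7432918548584)
[257.4375     210.92522321] 896 [0.5244669  0.22260548 0.215101  ] ((523.7069091796875, 222.47262573242188), (16.2504825592041, 40.005828857421875), 8.703911781311035)
```

View pics/w5.png

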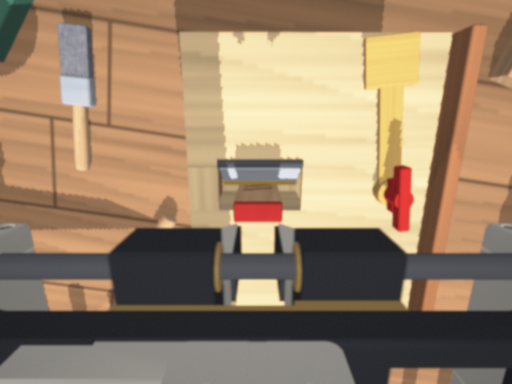

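The offcut stands clamped in the mouth with its red top at (257,211), z 0.215, and the flap is held open behind it. Now I push it down with closed fingers.

>>> move_arm --pt "0 0 0.3 0 0 0" --pt "0 0 0.6 0 0 0" --pt "0 0 0.68 0 0 0" --pt "0 0 0.76 0 0 0" --pt "0 0 0.84 0 0 0" --pt "0 0 0.92 0 0 0" --pt "0 0 1.0 0 0 0" --pt "0 0 1.0 0 0 0"

```text
time: 19.23
tool_pos: [0.5289, 0.2234, 0.185]
tool_rot: [3.141, 0.001, 0.149]
contact_force: [-0.7, -0.6, -0.3]
opening: 0.0004
grip_force: 0.0
```

>>> move_arm --pt "0 0 0.08 0 0 0" --pt "0 0 0.16 0 0 0" --pt "0 0 0.24 0 0 0" --pt "0 0 0.32 0 0 0" --pt "0 0 0.4 0 0 0" --pt "0 0 0.48 0 0 0" --pt "0 0 0.48 0 0 0"

```text
time: 20.1
tool_pos: [0.5278, 0.2232, 0.1362]
tool_rot: [3.141, 0.004, 0.149]
contact_force: [-4.3, -1.0, -2.9]
opening: 0.0005
grip_force: 2.2
```

>>> move_arm --pt "0 0 -0.4 0 0 0" --pt "0 0 -0.8 0 0 0" --pt "0 0 -1.0 0 0 0" --pt "0 0 -1.0 0 0 0"

```text
time: 20.6
tool_pos: [0.5303, 0.2238, 0.2393]
tool_rot: [-3.141, -0.004, 0.149]
contact_force: [0.7, -0.1, -0.2]
opening: 0.0003
grip_force: 0.0
```

>>> move_arm --pt "-0.3 0 -0.4 0 0 0" --pt "-0.5 0 -0.8 0 0 0" --pt "-0.5 0 -1.0 0 0 0" --pt "-0.5 0 -1.0 0 0 0" --pt "-0.5 0 -1.0 0 0 0"

```text
time: 21.22
tool_pos: [0.4795, 0.2159, 0.3356]
tool_rot: [3.141, 0.003, 0.149]
contact_force: [-0.1, -0.2, -1.0]
opening: 0.0004
grip_force: 0.0
```

```bash
python3 - <<'E'
from h import *
c=cam('wrist'); P=cloud(c); s=robot.observe(); print(s['time'],s['tool_pos'],s['contact_force'])
cv2.imwrite('pics/w6.png',c['image'][:,:,::-1])
Q=P[(abs(P[...,0]-.536)<.012)&(abs(P[...,1]-.223)<.03)]; print(np.percentile(Q[:,2],[2,25,50,75,98]))
E
```

```text
21.275 [0.47948956 0.21590679 0.33558281] [-0.1275157  -0.41517771  0.00287236]
[0.17735265 0.17844559 0.17894936 0.17945537 0.180436  ]
```

View pics/w6.png

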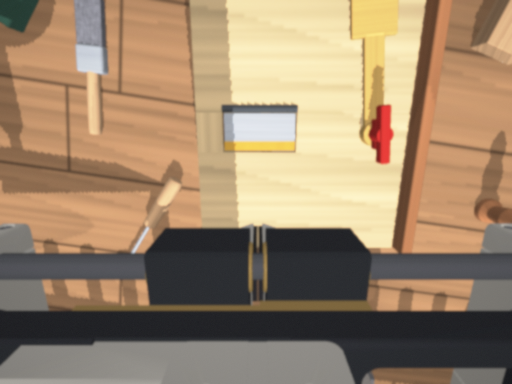

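The flap at (260,130) is level and shut, the offcut is gone from the lid, and the catch is still turned clear. Handing in.

```bash
python3 -c "
from cell import robot
print(robot.hand_in())"
```

```text
the job is handed in; nothing more can be done
None
```

The job is handed in after about 21 s of robot time: the offcut went down through the mouth into the chest, the last camera view showed the flap level and shut with the catch still clear (about 1.46 rad when measured), I saw no bystander moved, and no verdict came back from the hand-in.

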